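Zero the lead-length gauge and hold its arm at the set mark

TASK

Set up the lead-length gauge for the next batch of driver leads: press the green key to switch its readout on, then press the white key to zero it while the telescoping arm is still fully home, leaving the blue key alone. Then squeeze the orange lock button on the arm's head, draw the arm out until its pointer stands at the red marker on the scale, and finish holding it there with the button squeezed, because the spring pulls the arm back as soon as you let go. Do not shift the red marker or the driver, cutters and hex key lying round the gauge.

Things in the scene. Friction and masses are not known exactly. Their poses are not given: they have to be found in the camera images.
- gauge: Lead-length gauge fixed to the bench, base 345 x 114 x 10 mm. Origin on the bench; x along the gauge (-165 to +180 mm), readout at +x, y across, z up. Dark housing with black readout cap: x 12 to 172, y +-30, top z 54 mm; the arm slides out of it to -x. White scale at y 26 to 50, top z 15, lines every 5 mm, zero at x -30. Steel fence and latch at the -y side, up to z 39.
- key_power_top (a point): Centre of the top of the green power key: round, 20 mm across, standing 8 mm above the readout cap (top at z = 62 mm), on the gauge's middle line at gauge x = 70 mm.
- key_power (a joint): Travel of the green key: 0 = up, 0.005 m = fully down; spring return, 1.1 N to start, 3.9 N at full travel. Counts as pressed beyond 0.003 m.
- key_zero_top (a point): Centre of the top of the white zero key, same size, at gauge x = 36 mm, 34 mm from the green key.
- key_zero (a joint): Travel of the white key, like the green one.
- key_units_top (a point): Centre of the top of the blue units key, same size, at gauge x = 104 mm, on the other side of the green key. To be left alone.
- key_units (a joint): Travel of the blue key, like the green one.
- gauge_arm: The telescoping arm: bar and head (36 mm long in x, at x -48 to -12 mm of the gauge when home) with its grey grip block. Axes as the gauge's; its origin is off the head, where the gauge's origin lies when the arm is home: use grip.
- grip (a point): Point to grip, in the grip block, gauge (-30, 1, 66) mm when home. Squeeze across y: fixed ribbed side 17 mm to +y of it, face of the orange button 23 mm to -y released, 17 mm squeezed home (so 40, then 34 mm wide). Block 34 mm long in x, z 45 to 85; button face 24 (x) x 28 mm (z), centred at this height. Below z 45 the head is wider (stop flag, pointer): keep fingertips above.
- lock_button (a joint): Travel of the orange lock button: 0 released, 0.006 m squeezed home (towards gauge +y); 1.5 N to start, 4.5 N at the end. Released at home, its steel barb hooks behind the keeper and blocks the arm (1.5 mm of play); beyond 0.004 m it is clear. It latches again if the arm springs home.
- extension (a joint): Extension of the arm in m: 0 = fully home, largest 0.11; equals the scale reading at the pointer. Slides along gauge -x. A spring pulls it home with 3 N at 0 to 4.3 N at 0.11; moving mass about 0.3 kg.
- pointer (a point): Tip of the black pointer on the head, over the scale (gauge y = 38 mm, z = 18 mm).
- marker_line (a point): The red line of the marker, same height and y as the pointer's tip; the marker is a red clip 12 x 12 mm on the outer edge of the rule, top at z = 24 mm.
- marker (a joint): Place of the red marker on the scale in m (same scale as extension, drawn anew for each start, 0.045 to 0.09). It sits with 6 N of friction.
- lead_driver: Bystander, loose: silver finned driver case with a grey cable tail, 97 x 56 x 66 mm (tail up to 111 mm high), beside the gauge on its -y side. Origin on the bench under it.
- cutters: Bystander, loose: side cutters with dark grips, 140 x 55 x 12 mm, lying on the gauge's -y side. Origin on the bench under the middle.
- hex_key: Bystander, loose: black hex key, 24 x 72 x 4 mm, lying flat on the gauge's +y side. Origin on the bench under the middle.
- test_jig: The bench's fixed test jig on the gauge's left (+y): white plate 160 x 220 mm carrying a silver driver case; its red lever stands up to z = 230 mm. Not part of the job; pass well above it or in front of it. Origin on the bench under the plate.

How it is judged:
By the outcome, as a careful person would: the job done as asked, in the order asked, and still so for the second after the job is handed in, while the arm keeps its last pose, push and grip.
It also fails if it takes over 54 s, if anything falls off the work surface, if the arm or the gripper's body presses on something with over 40 N, if the wrist force passes 120 N, or if a joint passes its speed limit or range.

ROBOT

A 7-joint arm with a two-finger parallel gripper is mounted at the origin on a cart in front of the work surface, level with it; the furniture and walls round the work are solid. World frame = base frame: x ahead of the robot, y to its left, z up, the work surface at z = 0. Lengths are in m, angles in rad, forces in N, time in s.
With the tool pointing down it reaches from about 0.425 to 0.875 m from the base axis. Payload 4.7 kg.
Tool frame: the origin (TCP) lies at the very end of the fingers, on their centre line; the grasp point (between the pads) lies 19 mm behind it; z points along the fingers, y is the line along which they close (so a half turn about z gives the same grasp; the last joint's range is limited). The gripper opens to 87 mm and grips with 3 to 60 N. Pads are 19 mm wide; open, the fingers measure 117 mm over their backs; the gripper's body (75 mm by 190 mm) begins 51 mm behind the grasp point.
Start: joints at [1.316, 0.321, -0.07, 1.45, 0.023, 1.371, -0.057], TCP at [0.173, -0.627, 0.223] pointing down, gripper open.
Joint ranges: [-2.86, 2.86], [-0.3, 2.09], [-1.38, 1.24], [0.06, 2.45], [-1.56, 4.7], [0.09, 2.05], [-2.69, 2.69]. Speed limits (rad/s): [2.57, 2.57, 3.14, 3.14, 3.14, 3.14, 3.14].

INTERFACE

Orientations are given as a rotation vector (axis times angle).
In Python, from bench import ctrl, vision gives the robot as it stands.
- The arm moves only by the tool jog_arm, never from a script. Its argument "increments" is a list of rows, each an object of numbers: "tx", "ty", "tz": the shift along the tool's x, y, z in mm; "wx", "wy", "wz": the turn, a rotation vector about the tool's x, y, z in rad; "gripper": the opening, from 0 (shut) to 1 (fully open). In form: [{"tx": .., "ty": .., "tz": .., "wx": .., "wy": .., "wz": .., "gripper": ..}, ...]. A call has exactly 5 rows; each row is the pose to reach, as a shift and turn from the pose commanded when the call began, along the tool's axes at that moment; what a row does not reach only later rows make up. A row lasts 1/12 s, in which the tool goes at most 41.7 mm and 7.16 degrees, less where a joint would pass 70% of its speed; a pose out of reach is approached as far as the arm can. A call with a gripper value outside its range is refused whole. The fingers move at their own pace and stop on an object; "grip_force" is the grip in N (left out, the last holds). Time passes only in rows, so rows that repeat a pose let the fingers close, or fill a call up. It gives the time, the measured TCP pose, the force, the opening and the grip force at its end, in the units of the state.
- ctrl.get_state(): the state, without advancing time (a new reading comes with each control period).
- vision.get_image(name): name is "scene" or "top" or "wrist"; returns a dict with "color" (420x560x3 uint8, blue, green, red), "fx", "fy", "cx", "cy" (pixels), "extrinsics" (4x4, takes a point from world to camera coordinates). Camera axes: x right, y down, z forward; pixel columns grow to the right and rows downward; lengths in m; the calibration is good to about 2 mm. A picture is of the moment at which its call begins. There is no depth.
- ctrl.close_job(): hands the job in; it is judged then, once.
Trained networks look in the newest picture that a camera, given by its name, has taken for a name from the list of things; names that differ only in an ending like _2 or _b are one class to them, and where a whole thing is asked for, a point or a joint stands for the part that bears it (a point fixed in the world has none). Each returns a list of dicts, best first, with "conf" (0 to 1); they miss things now and then, are a little off and sometimes report something else, mostly with a low value. They report only what shows in the picture. A call takes as long as a camera call.
- vision.spot_in(camera, thing): "bbox" ([left, top, right, bottom] in pixels, round what is visible of it).
The state is a dict: "time": time; "joint_positions": joint angles; "qd": joint speeds; "joint_torque": joint torques, N m; "position": TCP position; "tool_rot": TCP orientation; "ft_force": force on the tool from outside, world axes, zero at the start; "torque": the same for the moment, N m; "grip_width": opening from 0.0 (shut) to 1.0 (fully open); "grip_force": force on a finger pad.
Only numpy, scipy, OpenCV 4.12 (cv2) and the standard library are available. Lean on these libraries where they do the work, as an engineer would, in place of code of your own. Each camera call takes 0.05 s, during which the arm holds its last target. There are 200 camera calls.

## Working session

There is one attempt and no reset: what is moved stays moved. The work goes in short steps, Python scripts to look and compute and a tool call to move; the robot and the scene stay as the last step left them, time stands still between calls to the robot, and variables do not carry over. Pictures are saved under pics/ and viewed, at most 10 in all, crops included, and the job is handed in when it is done.

Besides the shell and the picture viewer there is one more tool, called after "Request:" by a JSON object that holds its "method" and its "body", one argument or row to a line. jog_arm: Moves the arm, as the interface text tells. Its arguments: {"type":"object","properties":{"increments":{"type":"array"},"grip_force":{"type":"number"}},"required":["increments"]}

```bash
mkdir -p pics
cat > h.py <<'E'
import numpy as np,cv2
from scipy.spatial.transform import Rotation as R
from bench import ctrl,vision
def ray(im,u,v):
    E=np.array(im["extrinsics"]);d=np.array([(u-im["cx"])/im["fx"],(v-im["cy"])/im["fy"],1.])
    return -E[:3,:3].T@E[:3,3],E[:3,:3].T@d
def atz(im,u,v,z):
    o,d=ray(im,u,v);return o+d*(z-o[2])/d[2]
def proj(im,p):
    E=np.array(im["extrinsics"]);c=E[:3,:3]@p+E[:3,3];return np.array([im["fx"]*c[0]/c[2]+im["cx"],im["fy"]*c[1]/c[2]+im["cy"]])
E
python3 - <<'E'
from h import *
for n in ["top","scene"]:
    im=vision.get_image(n);cv2.imwrite(f"pics/{n}1.png",im["color"])
    print(n,im["fx"],np.round(ray(im,280,210),3).tolist())
    for t,z in [("key_power_top",.062),("key_zero_top",.062),("key_units_top",.062),("gauge",0),("marker_line",.024),("pointer",.018),("grip",.085)]:
        for r in vision.spot_in(n,t)[:2]:
            b=r["bbox"];print(t,round(r["conf"],2),np.round(b),np.round(atz(im,(b[0]+b[2])/2,(b[1]+b[3])/2,z),4))
s=ctrl.get_state();print(s)
E
```

```text
top 416.657166286325 [[0.396, -0.288, 0.924], [0.118, -0.017, -0.993]]
key_power_top 0.43 [286. 164. 297. 173.] [ 0.586  -0.3281  0.062 ]
key_zero_top 0.71 [289. 148. 298. 156.] [ 0.621  -0.3329  0.062 ]
key_zero_top 0.4 [282. 178. 292. 189.] [ 0.5541 -0.3176  0.062 ]
key_units_top 0.45 [293. 146. 295. 156.] [ 0.6228 -0.3346  0.062 ]
gauge 0.56 [237. 121. 326. 281.] [ 0.5254 -0.3066  0.    ]
pointer 0.71 [265. 198. 300. 222.] [ 0.5033 -0.3086  0.018 ]
pointer 0.68 [314. 206. 348. 274.] [ 0.4358 -0.4113  0.018 ]
grip 0.64 [262. 198. 298. 225.] [ 0.4931 -0.3024  0.085 ]
scene 409.88529574197565 [[0.137, 0.324, 0.681], [0.405, -0.648, -0.645]]
key_power_top 0.44 [262. 193. 267. 200.] [ 0.5837 -0.3197  0.062 ]
key_zero_top 0.44 [267. 199. 277. 208.] [ 0.5557 -0.3087  0.062 ]
key_units_top 0.52 [255. 188. 258. 196.] [ 0.6113 -0.3237  0.062 ]
key_units_top 0.38 [278. 204. 310. 239.] [ 0.4775 -0.2816  0.062 ]
gauge 0.96 [218. 177. 346. 276.] [ 0.5258 -0.3104  0.    ]
pointer 0.58 [279. 204. 305. 236.] [ 0.5088 -0.3269  0.018 ]
grip 0.87 [276. 207. 310. 238.] [ 0.4656 -0.2568  0.085 ]
{'time': 0.8, 'joint_positions': array([ 1.31614233,  0.32098113, -0.07009657,  1.45047325,  0.02259593,
        1.37082512, -0.05690796]), 'qd': array([-0.00176283, -0.00141932,  0.0006857 ,  0.00060205, -0.00139322,
       -0.00090081, -0.00111892]), 'joint_torque': array([ 2.22527578e-04, -4.91041803e+01, -4.02791994e-01, -3.12754261e+01,
       -6.36534998e-02,  3.35427036e-02,  1.05995792e-05]), 'position': array([ 0.17257604, -0.62669621,  0.22261221]), 'tool_rot': array([ 3.11316559e+00,  4.20884303e-01, -4.32156236e-05]), 'ft_force': array([-0.13117548, -0.00899618, -1.12916932]), 'torque': array([0.00363942, 0.01380201, 0.04153403]), 'grip_force': 0.0, 'grip_width': 0.9995719103261771}
```

Run:
```python
import cv2
a=cv2.imread("pics/top1.png")[90:310,180:400];b=cv2.imread("pics/scene1.png")[150:300,180:400]
cv2.imwrite("pics/a.png",cv2.resize(a,(600,600),interpolation=2))
```

```text
(no output)
```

View pics/a.png

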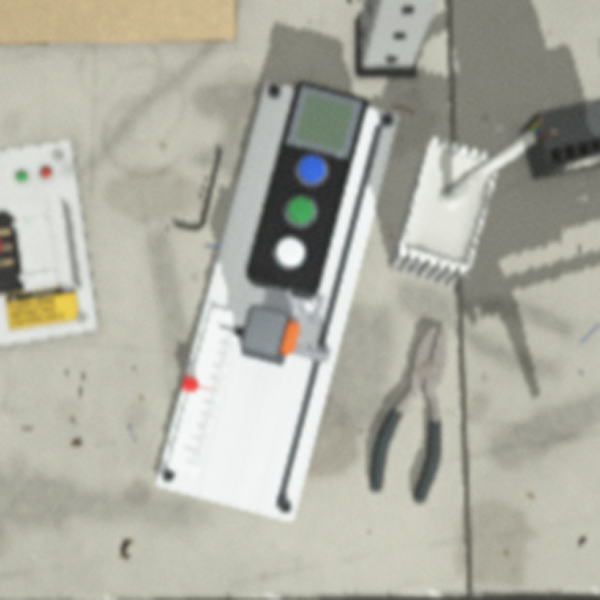

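View pics/scene1.png

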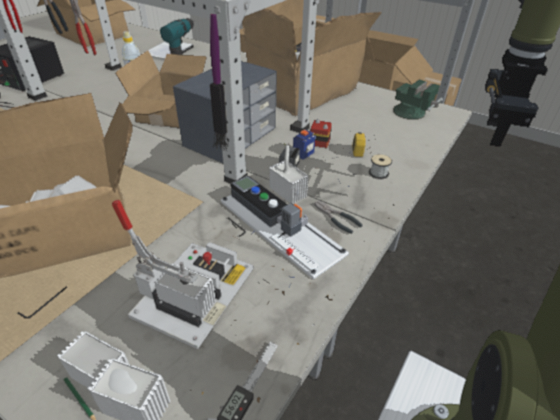

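The top crop shows the gauge pointing toward the robot, with blue, green and white keys at crop (312,170), (301,211), (290,252). The grip block is at (267,332), with the orange button at (290,338) and the red marker at (190,384). In the scene view the path from the start to the gauge is free, with a shelf post behind the readout.

```bash
cat > fit.py <<'E'
from h import *
from scipy.optimize import least_squares
def blob(im,box,lo,hi,amin=4):
    x0,y0,x1,y1=[int(max(0,v)) for v in box];c=cv2.cvtColor(im["color"],cv2.COLOR_BGR2HSV)[y0:y1,x0:x1]
    m=cv2.inRange(c,lo,hi);n,l,s,ce=cv2.connectedComponentsWithStats(m)
    if n<2:return None
    i=1+np.argmax(s[1:,4]);return ce[i]+[x0,y0],s[i,4]
C=dict(blue=((105,120,60),(130,255,255)),green=((50,90,60),(85,255,255)),white=((0,0,190),(180,50,255)),red=((0,170,120),(4,255,255)),orange=((6,150,120),(18,255,255)))
G=dict(blue=(.104,0,.062),green=(.070,0,.062),white=(.036,0,.062))
E
python3 - <<'E'
from fit import *
obs=[]
for n,bx in [("top",dict(blue=(285,140,305,162),green=(280,155,302,178),white=(278,175,296,190),red=(238,220,262,240),orange=(270,200,300,230))),
             ("scene",dict(blue=(245,180,262,200),green=(255,188,272,206),white=(264,196,284,210),red=(280,242,300,260),orange=(280,195,312,225)))]:
    im=vision.get_image(n)
    for k,b in bx.items():
        r=blob(im,b,*C[k]);print(n,k,r)
        if r and k in G: obs.append((im,G[k],r[0]))
        if r and k=="red": obs.append((im,"m",r[0]))
def P(p,g): 
    c,s=np.cos(p[2]),np.sin(p[2]);return np.array([p[0]+c*g[0]-s*g[1],p[1]+s*g[0]+c*g[1],g[2]])
f=lambda p:np.concatenate([proj(i,P(p,(-.03-p[3],.048,.022) if g=="m" else g))-u for i,g,u in obs])
s=least_squares(f,[.52,-.31,-.22,.06],loss="soft_l1");p=s.x
print(np.round(p,4),np.round(s.fun,1))
for g in [(.07,0,.062),(.036,0,.062),(-.03,1e-3,.066)]:print(np.round(P(p,g),4))
E
```

```text
top blue (array([293.85714286, 151.24675325]), np.int32(77))
top green (array([289.94520548, 166.34246575]), np.int32(73))
top white (array([286.04225352, 182.12676056]), np.int32(71))
top red (array([248.875, 230.125]), np.int32(8))
top orange (array([285.75609756, 213.34146341]), np.int32(41))
scene blue (array([255.14, 189.08]), np.int32(50))
scene green (array([263.6122449 , 195.40816327]), np.int32(49))
scene white (array([273.14705882, 202.11764706]), np.int32(34))
scene red (array([289.17647059, 250.76470588]), np.int32(17))
scene orange (array([298.   , 206.875]), np.int32(8))
[ 0.523  -0.3038 -0.2947  0.0511] [ 0.2  0.4 -0.3  0.5 -0.7 -0.  -0.   0.6  0.  -0.8  0.  -0.5 -0.7 -0.4
 -0.2 -1.1]
[ 0.59   -0.3241  0.062 ]
[ 0.5575 -0.3142  0.062 ]
[ 0.4946 -0.2941  0.066 ]
```

Request:
{"method": "jog_arm", "body": {
  "increments": [
    {"tx": 38, "ty": -14, "tz": 0, "wz": 0.113, "gripper": 0},
    {"tx": 76, "ty": -28, "tz": 0, "wz": 0.226, "gripper": 0},
    {"tx": 114, "ty": -43, "tz": 0, "wz": 0.339, "gripper": 0},
    {"tx": 152, "ty": -57, "tz": 0, "wz": 0.452, "gripper": 0},
    {"tx": 190, "ty": -71, "tz": 0, "wz": 0.563, "gripper": 0}
  ]
}}

```text
validation failed for argument at $.in...
```

Request:
{"method": "jog_arm", "body": {
  "increments": [
    {"tx": 38, "ty": -14, "tz": 0, "wx": 0, "wy": 0, "wz": 0.113, "gripper": 0},
    {"tx": 76, "ty": -28, "tz": 0, "wx": 0, "wy": 0, "wz": 0.226, "gripper": 0},
    {"tx": 114, "ty": -43, "tz": 0, "wx": 0, "wy": 0, "wz": 0.339, "gripper": 0},
    {"tx": 152, "ty": -57, "tz": 0, "wx": 0, "wy": 0, "wz": 0.452, "gripper": 0},
    {"tx": 190, "ty": -71, "tz": 0, "wx": 0, "wy": 0, "wz": 0.563, "gripper": 0}
  ]
}}

```text
time: 1.32
position: [0.3382, -0.5065, 0.2228]
tool_rot: [3.106, -0.47, 0.001]
ft_force: [-0.1, -0.1, 1.0]
grip_width: 0.709
grip_force: 0.0
```

Request:
{"method": "jog_arm", "body": {
  "increments": [
    {"tx": 24, "ty": -31, "tz": 0, "wx": 0, "wy": 0, "wz": 0, "gripper": 0},
    {"tx": 48, "ty": -62, "tz": 0, "wx": 0, "wy": 0, "wz": 0, "gripper": 0},
    {"tx": 72, "ty": -93, "tz": 0, "wx": 0, "wy": 0, "wz": 0, "gripper": 0},
    {"tx": 96, "ty": -124, "tz": 0, "wx": 0, "wy": 0, "wz": 0, "gripper": 0},
    {"tx": 120, "ty": -155, "tz": 0, "wx": 0, "wy": 0, "wz": 0, "gripper": 0}
  ]
}}

```text
time: 1.73
position: [0.4981, -0.393, 0.2229]
tool_rot: [3.107, -0.461, 0.001]
ft_force: [0.4, -0.8, 0.2]
grip_width: 0.324
grip_force: 0.0
```

Request:
{"method": "jog_arm", "body": {
  "increments": [
    {"tx": 23, "ty": -31, "tz": 10, "wx": 0, "wy": 0, "wz": 0, "gripper": 0},
    {"tx": 46, "ty": -63, "tz": 30, "wx": 0, "wy": 0, "wz": 0, "gripper": 0},
    {"tx": 55, "ty": -94, "tz": 50, "wx": 0, "wy": 0, "wz": 0, "gripper": 0},
    {"tx": 55, "ty": -94, "tz": 60, "wx": 0, "wy": 0, "wz": 0, "gripper": 0},
    {"tx": 55, "ty": -94, "tz": 60, "wx": 0, "wy": 0, "wz": 0, "gripper": 0}
  ]
}}

```text
time: 2.15
position: [0.5767, -0.3158, 0.159]
tool_rot: [-3.106, 0.45, 0.008]
ft_force: [-1.5, -0.2, -0.1]
grip_width: 0.018
grip_force: 0.0
```

Run:
```python
from h import *
im=vision.get_image("wrist");cv2.imwrite("pics/w1.png",im["color"]);s=ctrl.get_state()
print(s["time"],s["position"],s["tool_rot"],s["grip_width"],np.round(ray(im,280,210),3).tolist())
for g in [(.5900,-.3241,.062),(.5575,-.3142,.062),(.4946,-.2941,.085)]: print(proj(im,np.array(g)))
```

```text
2.2 [ 0.57598481 -0.31910477  0.1608504 ] [-3.10742101  0.45715187  0.00524539] 0.010155503361573663 [[0.651, -0.338, 0.321], [-0.265, 0.081, -0.961]]
[286.59628074 192.89177806]
[285.9868092  238.00183829]
[283.9855509  334.74887172]
```

View pics/w1.png

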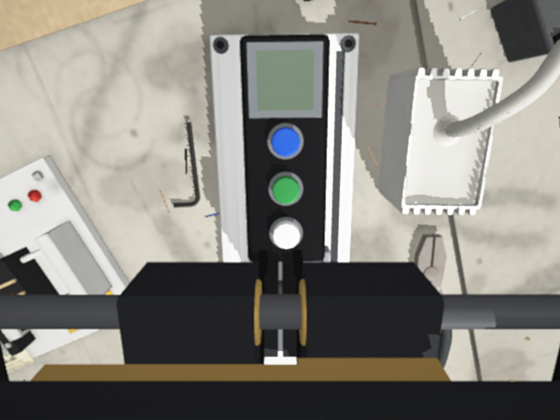

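The wrist view shows blue at (285,141), green at (286,189) and white at (287,233), close to the prediction. The gripper is aligned with the gauge. I'll refine the pose from these blobs.

Run:
```python
from fit import *
im=vision.get_image("wrist");o=[]
for k,b in dict(blue=(265,120,305,162),green=(266,168,306,210),white=(268,214,306,252)).items():
    r=blob(im,b,*C[k]);p=atz(im,*r[0],.062);o.append(p);print(k,r,np.round(p,4))
o=np.array(o);d=o[0]-o[2];print("len",np.hypot(*d[:2]),"yaw",np.arctan2(d[1],d[0]))
s=ctrl.get_state();Rm=R.from_rotvec(s["tool_rot"]).as_matrix();print(s["position"],Rm.round(3).tolist())
print("green in tool mm",(Rm.T@(o[1]-s["position"])*1e3).round(1),"white",(Rm.T@(o[2]-s["position"])*1e3).round(1))
```

```text
blue (array([279.5609375, 141.8109375]), np.int32(640)) [ 0.6248 -0.3332  0.062 ]
green (array([280.22487223, 189.46337308]), np.int32(587)) [ 0.5926 -0.324   0.062 ]
white (array([281.33641405, 235.23475046]), np.int32(541)) [ 0.5593 -0.3149  0.062 ]
len 0.06801679726636706 yaw -0.27262220152678807
[ 0.57584643 -0.32121     0.16237673] [[0.957, -0.291, -0.001], [-0.291, -0.957, -0.001], [-0.001, 0.001, -1.0]]
green in tool mm [ 16.9  -2.3 100.4] white [-17.6  -1.3 100.4]
```

Request:
{"method": "jog_arm", "body": {
  "increments": [
    {"tx": 17, "ty": -2, "tz": 40, "wx": 0, "wy": 0, "wz": -0.022, "gripper": 0},
    {"tx": 17, "ty": -2, "tz": 75, "wx": 0, "wy": 0, "wz": -0.022, "gripper": 0},
    {"tx": 17, "ty": -2, "tz": 90, "wx": 0, "wy": 0, "wz": -0.022, "gripper": 0},
    {"tx": 17, "ty": -2, "tz": 90, "wx": 0, "wy": 0, "wz": -0.022, "gripper": 0},
    {"tx": 17, "ty": -2, "tz": 90, "wx": 0, "wy": 0, "wz": -0.022, "gripper": 0}
  ]
}}

```text
time: 2.67
position: [0.5926, -0.3255, 0.0732]
tool_rot: [3.111, -0.431, -0.0]
ft_force: [0.0, -0.4, 0.6]
grip_width: 0.002
grip_force: 0.0
```

Request:
{"method": "jog_arm", "body": {
  "increments": [
    {"tx": 0, "ty": 0, "tz": 5, "wx": 0, "wy": 0, "wz": 0, "gripper": 0},
    {"tx": 0, "ty": 0, "tz": 9, "wx": 0, "wy": 0, "wz": 0, "gripper": 0},
    {"tx": 0, "ty": 0, "tz": 12, "wx": 0, "wy": 0, "wz": 0, "gripper": 0},
    {"tx": 0, "ty": 0, "tz": 14, "wx": 0, "wy": 0, "wz": 0, "gripper": 0},
    {"tx": 0, "ty": 0, "tz": 14, "wx": 0, "wy": 0, "wz": 0, "gripper": 0}
  ]
}}

```text
time: 3.08
position: [0.5941, -0.3241, 0.0595]
tool_rot: [3.111, -0.426, 0.003]
ft_force: [0.7, -1.6, 2.1]
grip_width: 0.006
grip_force: 1.3
```

Request:
{"method": "jog_arm", "body": {
  "increments": [
    {"tx": 0, "ty": 0, "tz": 1, "wx": 0, "wy": 0, "wz": 0, "gripper": 0},
    {"tx": 0, "ty": 0, "tz": 2, "wx": 0, "wy": 0, "wz": 0, "gripper": 0},
    {"tx": 0, "ty": 0, "tz": 2, "wx": 0, "wy": 0, "wz": 0, "gripper": 0},
    {"tx": 0, "ty": 0, "tz": 2, "wx": 0, "wy": 0, "wz": 0, "gripper": 0},
    {"tx": 0, "ty": 0, "tz": 2, "wx": 0, "wy": 0, "wz": 0, "gripper": 0}
  ]
}}

```text
time: 3.5
position: [0.5941, -0.324, 0.0575]
tool_rot: [3.111, -0.426, 0.003]
ft_force: [1.0, -1.6, 5.0]
grip_width: 0.006
grip_force: 2.7
```

Request:
{"method": "jog_arm", "body": {
  "increments": [
    {"tx": 0, "ty": 0, "tz": 0.5, "wx": 0, "wy": 0, "wz": 0, "gripper": 0},
    {"tx": 0, "ty": 0, "tz": 1, "wx": 0, "wy": 0, "wz": 0, "gripper": 0},
    {"tx": 0, "ty": 0, "tz": 1, "wx": 0, "wy": 0, "wz": 0, "gripper": 0},
    {"tx": 0, "ty": 0, "tz": 1, "wx": 0, "wy": 0, "wz": 0, "gripper": 0},
    {"tx": 0, "ty": 0, "tz": 1, "wx": 0, "wy": 0, "wz": 0, "gripper": 0}
  ]
}}

```text
time: 3.92
position: [0.5942, -0.324, 0.0574]
tool_rot: [3.111, -0.426, 0.003]
ft_force: [-1.3, -1.2, 8.9]
grip_width: 0.005
grip_force: 4.7
```

Run:
```python
from h import *
im=vision.get_image("wrist");cv2.imwrite("pics/w2.png",im["color"][0:300])
```

```text
(no output)
```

View pics/w2.png

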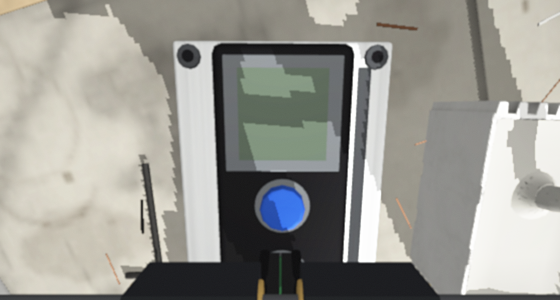

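The wrist view shows the shut fingertips on the green key, centred with the blue key clear at (283,207). The force rose while z stopped, so the key has bottomed. Next is the white key.

Request:
{"method": "jog_arm", "body": {
  "increments": [
    {"tx": 0, "ty": 0, "tz": -12, "wx": 0, "wy": 0, "wz": 0, "gripper": 0},
    {"tx": 0, "ty": 0, "tz": -22, "wx": 0, "wy": 0, "wz": 0, "gripper": 0},
    {"tx": -20, "ty": 0, "tz": -22, "wx": 0, "wy": 0, "wz": 0, "gripper": 0},
    {"tx": -35, "ty": 0, "tz": -22, "wx": 0, "wy": 0, "wz": 0, "gripper": 0},
    {"tx": -35, "ty": 0, "tz": -20, "wx": 0, "wy": 0, "wz": 0, "gripper": 0}
  ]
}}

```text
time: 4.38
position: [0.5571, -0.3129, 0.0757]
tool_rot: [-3.112, 0.427, 0.005]
ft_force: [-0.4, -0.5, -0.9]
grip_width: 0.004
grip_force: 0.0
```

Request:
{"method": "jog_arm", "body": {
  "increments": [
    {"tx": 0, "ty": 0, "tz": 5, "wx": 0, "wy": 0, "wz": 0, "gripper": 0},
    {"tx": 0, "ty": 0, "tz": 11, "wx": 0, "wy": 0, "wz": 0, "gripper": 0},
    {"tx": 0, "ty": 0, "tz": 16, "wx": 0, "wy": 0, "wz": 0, "gripper": 0},
    {"tx": 0, "ty": 0, "tz": 20, "wx": 0, "wy": 0, "wz": 0, "gripper": 0},
    {"tx": 0, "ty": 0, "tz": 20, "wx": 0, "wy": 0, "wz": 0, "gripper": 0}
  ]
}}

```text
time: 4.8
position: [0.5605, -0.3136, 0.0573]
tool_rot: [-3.113, 0.426, 0.0]
ft_force: [-4.1, 2.8, 11.7]
grip_width: 0.01
grip_force: 6.3
```

Request:
{"method": "jog_arm", "body": {
  "increments": [
    {"tx": 0, "ty": 0, "tz": 0, "wx": 0, "wy": 0, "wz": 0, "gripper": 0},
    {"tx": 0, "ty": 0, "tz": 0, "wx": 0, "wy": 0, "wz": 0, "gripper": 0},
    {"tx": 0, "ty": 0, "tz": 0, "wx": 0, "wy": 0, "wz": 0, "gripper": 0},
    {"tx": 0, "ty": 0, "tz": 0, "wx": 0, "wy": 0, "wz": 0, "gripper": 0},
    {"tx": 0, "ty": 0, "tz": 0, "wx": 0, "wy": 0, "wz": 0, "gripper": 0}
  ]
}}

```text
time: 5.22
position: [0.5605, -0.3136, 0.0573]
tool_rot: [3.113, -0.426, 0.0]
ft_force: [-4.1, 2.2, 12.5]
grip_width: 0.003
grip_force: 6.3
```

Run:
```python
from h import *
im=vision.get_image("wrist");cv2.imwrite("pics/w3.png",im["color"][0:300])
```

```text
(no output)
```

View pics/w3.png

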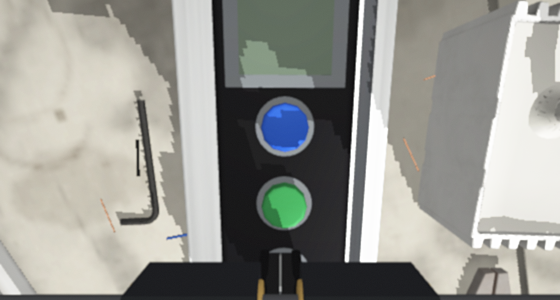

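The wrist view shows the blue key (285,127) and green key (285,203) up and clear, with the fingers on the white key, bottomed at about 12 N. Next I lift, open and move over the grip block.

Request:
{"method": "jog_arm", "body": {
  "increments": [
    {"tx": 0, "ty": 0, "tz": -20, "wx": 0, "wy": 0, "wz": 0, "gripper": 0},
    {"tx": 0, "ty": 0, "tz": -50, "wx": 0, "wy": 0, "wz": 0, "gripper": 1},
    {"tx": 0, "ty": 0, "tz": -65, "wx": 0, "wy": 0, "wz": 0, "gripper": 1},
    {"tx": -30, "ty": 0, "tz": -65, "wx": 0, "wy": 0, "wz": 0, "gripper": 1},
    {"tx": -66, "ty": 0, "tz": -65, "wx": 0, "wy": 0, "wz": 0, "gripper": 1}
  ]
}}

```text
time: 5.68
position: [0.4987, -0.2958, 0.1211]
tool_rot: [-3.113, 0.423, -0.006]
ft_force: [-0.1, -0.5, -0.5]
grip_width: 0.223
grip_force: 0.0
```

Request:
{"method": "jog_arm", "body": {
  "increments": [
    {"tx": 0, "ty": 0, "tz": 0, "wx": 0, "wy": 0, "wz": 0, "gripper": 1},
    {"tx": 0, "ty": 0, "tz": 0, "wx": 0, "wy": 0, "wz": 0, "gripper": 1},
    {"tx": 0, "ty": 0, "tz": 0, "wx": 0, "wy": 0, "wz": 0, "gripper": 1},
    {"tx": 0, "ty": 0, "tz": 0, "wx": 0, "wy": 0, "wz": 0, "gripper": 1},
    {"tx": 0, "ty": 0, "tz": 0, "wx": 0, "wy": 0, "wz": 0, "gripper": 1}
  ]
}}

```text
time: 6.1
position: [0.4975, -0.2962, 0.1206]
tool_rot: [-3.113, 0.425, -0.001]
ft_force: [0.2, -0.8, -0.1]
grip_width: 0.606
grip_force: 0.0
```

Run:
```python
from h import *
s=ctrl.get_state();Rm=R.from_rotvec(s["tool_rot"]).as_matrix()
print(s["position"],s["tool_rot"],s["grip_width"],(Rm.T@(np.array([.4960,-.2961,.050])-s["position"])*1e3).round(1))
im=vision.get_image("scene");cv2.imwrite("pics/s2.png",cv2.resize(im["color"][120:300,180:420],(800,600),interpolation=2))
im=vision.get_image("wrist");cv2.imwrite("pics/w4.png",im["color"])
```

```text
[ 0.49749716 -0.29619066  0.12061274] [-3.11250226e+00  4.25288505e-01 -1.46601156e-03] 0.6063696020703746 [-1.5  0.3 70.6]
```

View pics/w4.png

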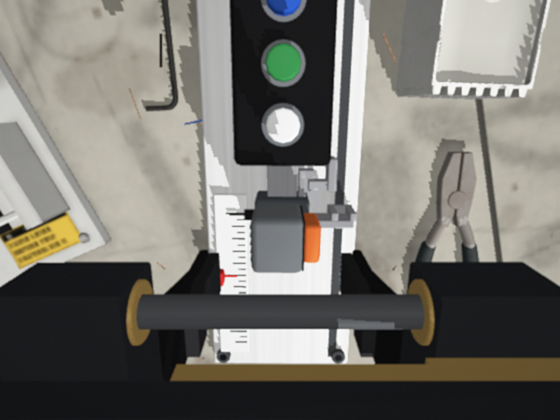

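The wrist view shows the grip block at (253–303, 192–272) with its orange button to the right. The fingers straddle it, the pointer is at (240,214) and the red line at (230,277). From these I'll compute the extension needed.

Run:
```python
from fit import *
im=vision.get_image("wrist");I=im["color"];hsv=cv2.cvtColor(I,cv2.COLOR_BGR2HSV)
y=-.273;o=np.array([.5246,-.3052])
def G(u,v,z):
    d=atz(im,u,v,z)[:2]-o;c,s=np.cos(y),np.sin(y);return np.round(np.array([c*d[0]+s*d[1],-s*d[0]+c*d[1]])*1e3,1)
m=(cv2.inRange(hsv,(0,120,90),(5,255,255))|cv2.inRange(hsv,(175,120,90),(180,255,255)))[260:295,210:250]
for r in range(35):
    xs=np.where(m[r])[0]
    if len(xs):print(r+260,xs.min()+210,xs.max()+210)
g=cv2.cvtColor(I,cv2.COLOR_BGR2GRAY);print("ptr cols",{r:[int(c) for c in np.where(g[r,222:252]<70)[0]+222][:1] for r in range(206,224)})
print("ptr",G(234,214,.018),"red",G(232,277,.018),"block L/R",G(253,230,.085),G(303,230,.085),"block back/front",G(280,192,.085),G(280,272,.085))
cv2.imwrite("pics/c.png",cv2.resize(I[180:360,200:320],(400,600),interpolation=cv2.INTER_NEAREST))
```

```text
268 216 216
269 216 221
270 216 223
271 216 223
272 216 223
273 216 223
274 216 223
275 216 236
276 216 235
277 216 224
278 216 223
279 216 223
280 216 223
281 216 223
282 216 223
283 216 222
284 216 222
285 216 221
ptr cols {206: [], 207: [], 208: [], 209: [], 210: [245], 211: [244], 212: [244], 213: [230], 214: [244], 215: [245], 216: [245], 217: [245], 218: [245], 219: [251], 220: [], 221: [], 222: [], 223: []}
ptr [-30.6  35.4] red [-81.3  38.5] block L/R [-20.1  16.6] [-20.  -11.2] block back/front [1.6 1.6] [-45.5   1.5]
```

View pics/c.png

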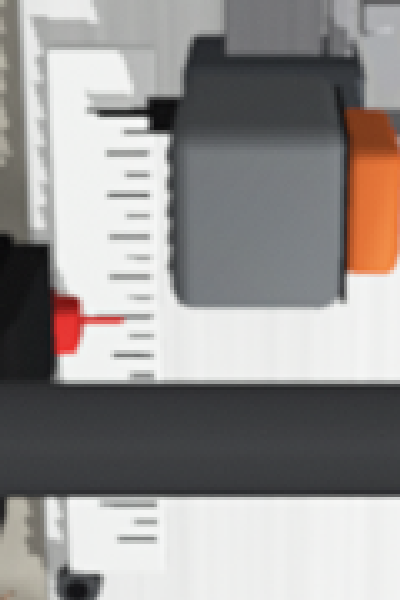

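Request:
{"method": "jog_arm", "body": {
  "increments": [
    {"tx": -1.5, "ty": 0, "tz": 0, "wx": 0, "wy": 0, "wz": 0, "gripper": 1},
    {"tx": -1.5, "ty": 0, "tz": 5, "wx": 0, "wy": 0, "wz": 0, "gripper": 1},
    {"tx": -1.5, "ty": 0, "tz": 15, "wx": 0, "wy": 0, "wz": 0, "gripper": 1},
    {"tx": -1.5, "ty": 0, "tz": 25, "wx": 0, "wy": 0, "wz": 0, "gripper": 1},
    {"tx": -1.5, "ty": 0, "tz": 30, "wx": 0, "wy": 0, "wz": 0, "gripper": 1}
  ]
}}

```text
time: 6.67
position: [0.4936, -0.2951, 0.0882]
tool_rot: [-3.111, 0.426, 0.004]
ft_force: [0.6, 0.3, 0.3]
grip_width: 0.992
grip_force: 0.0
```

Request:
{"method": "jog_arm", "body": {
  "increments": [
    {"tx": 0, "ty": 0, "tz": 12, "wx": 0, "wy": 0, "wz": 0, "gripper": 1},
    {"tx": 0, "ty": 0, "tz": 24, "wx": 0, "wy": 0, "wz": 0, "gripper": 1},
    {"tx": 0, "ty": 0, "tz": 34, "wx": 0, "wy": 0, "wz": 0, "gripper": 1},
    {"tx": 0, "ty": 0, "tz": 40, "wx": 0, "wy": 0, "wz": 0, "gripper": 1},
    {"tx": 0, "ty": 0, "tz": 40, "wx": 0, "wy": 0, "wz": 0, "gripper": 1}
  ]
}}

```text
time: 7.08
position: [0.4934, -0.2949, 0.0483]
tool_rot: [-3.111, 0.426, 0.005]
ft_force: [0.1, 0.1, 0.4]
grip_width: 1.003
grip_force: 0.0
```

Request:
{"method": "jog_arm", "body": {
  "increments": [
    {"tx": 0, "ty": 0, "tz": 0, "wx": 0, "wy": 0, "wz": 0, "gripper": 0.3},
    {"tx": 0, "ty": 0, "tz": 0, "wx": 0, "wy": 0, "wz": 0, "gripper": 0.3},
    {"tx": 0, "ty": 0, "tz": 0, "wx": 0, "wy": 0, "wz": 0, "gripper": 0.3},
    {"tx": 0, "ty": 0, "tz": 0, "wx": 0, "wy": 0, "wz": 0, "gripper": 0.3},
    {"tx": 0, "ty": 0, "tz": 0, "wx": 0, "wy": 0, "wz": 0, "gripper": 0.3}
  ],
  "grip_force": 25
}}

```text
time: 7.5
position: [0.4951, -0.2959, 0.0511]
tool_rot: [3.112, -0.426, 0.001]
ft_force: [0.1, 0.1, 0.6]
grip_width: 0.706
grip_force: 0.0
```

Request:
{"method": "jog_arm", "body": {
  "increments": [
    {"tx": 0, "ty": 0, "tz": 0, "wx": 0, "wy": 0, "wz": 0, "gripper": 0.3},
    {"tx": 0, "ty": 0, "tz": 0, "wx": 0, "wy": 0, "wz": 0, "gripper": 0.3},
    {"tx": 0, "ty": 0, "tz": 0, "wx": 0, "wy": 0, "wz": 0, "gripper": 0.3},
    {"tx": 0, "ty": 0, "tz": 0, "wx": 0, "wy": 0, "wz": 0, "gripper": 0.3},
    {"tx": 0, "ty": 0, "tz": 0, "wx": 0, "wy": 0, "wz": 0, "gripper": 0.3}
  ]
}}

```text
time: 7.92
position: [0.4949, -0.2951, 0.0507]
tool_rot: [-3.112, 0.426, -0.0]
ft_force: [-0.9, 3.0, 3.8]
grip_width: 0.377
grip_force: 25.0
```

Request:
{"method": "jog_arm", "body": {
  "increments": [
    {"tx": 0, "ty": 0, "tz": 0, "wx": 0, "wy": 0, "wz": 0, "gripper": 0.3},
    {"tx": -5, "ty": 0, "tz": 0, "wx": 0, "wy": 0, "wz": 0, "gripper": 0.3},
    {"tx": -13, "ty": 0, "tz": 0, "wx": 0, "wy": 0, "wz": 0, "gripper": 0.3},
    {"tx": -22, "ty": 0, "tz": 0, "wx": 0, "wy": 0, "wz": 0, "gripper": 0.3},
    {"tx": -30, "ty": 0, "tz": 0, "wx": 0, "wy": 0, "wz": 0, "gripper": 0.3}
  ]
}}

```text
time: 8.33
position: [0.4664, -0.2869, 0.0508]
tool_rot: [-3.112, 0.426, -0.004]
ft_force: [5.7, 1.4, -0.7]
grip_width: 0.374
grip_force: 25.0
```

Request:
{"method": "jog_arm", "body": {
  "increments": [
    {"tx": -8, "ty": 0, "tz": 0, "wx": 0, "wy": 0, "wz": 0, "gripper": 0.3},
    {"tx": -15, "ty": 0, "tz": 0, "wx": 0, "wy": 0, "wz": 0, "gripper": 0.3},
    {"tx": -20, "ty": 0, "tz": 0, "wx": 0, "wy": 0, "wz": 0, "gripper": 0.3},
    {"tx": -20, "ty": 0, "tz": 0, "wx": 0, "wy": 0, "wz": 0, "gripper": 0.3},
    {"tx": -20, "ty": 0, "tz": 0, "wx": 0, "wy": 0, "wz": 0, "gripper": 0.3}
  ]
}}

```text
time: 8.75
position: [0.4467, -0.2813, 0.0508]
tool_rot: [-3.112, 0.426, -0.002]
ft_force: [4.3, 2.2, 0.6]
grip_width: 0.378
grip_force: 25.0
```

Run:
```python
from fit import *
im=vision.get_image("wrist");cv2.imwrite("pics/w5.png",cv2.resize(im["color"][140:320,180:420],(800,600),interpolation=2))
s=ctrl.get_state();print(s["position"],s["grip_width"],s["grip_force"],s["ft_force"])
```

```text
[ 0.44695452 -0.28142447  0.05079844] 0.37749291213961444 25.019554498649086 [3.40786643 2.02003525 0.2738508 ]
```

View pics/w5.png

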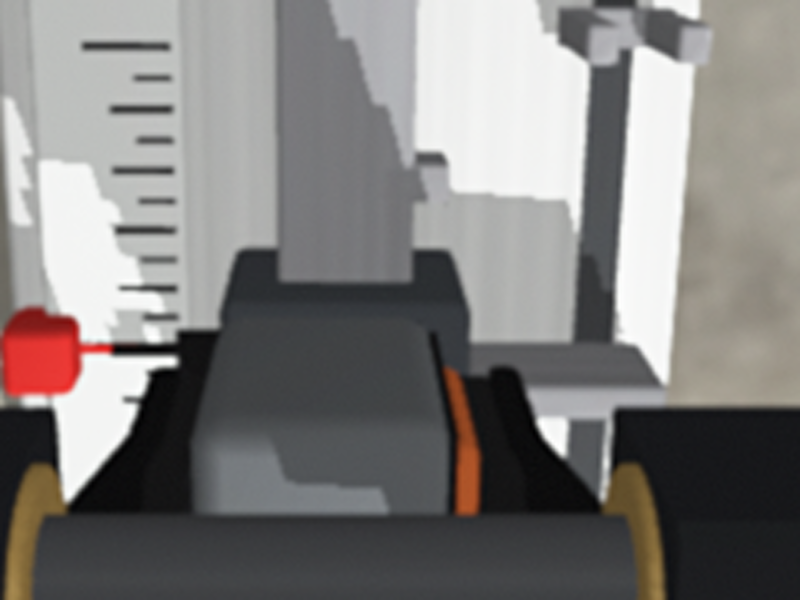

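The pointer (crop row about 349) meets the red line (about 348) and the arm is out with the button squeezed. I'll check at sub-pixel level.

Run:
```python
from fit import *
im=vision.get_image("wrist");I=im["color"].astype(float)
s=ctrl.get_state();print(s["position"])
for c in range(203,234,2):
    col=I[236:252,c];red=np.clip(col[:,2]-col[:,1]-30,0,None);dk=np.clip(120-col.max(1),0,None);r=np.arange(236,252)
    print(c,"red",round((r*red).sum()/red.sum(),2) if red.sum()>20 else "-","dark",round((r*dk).sum()/dk.sum(),2) if dk.sum()>20 else "-")
```

```text
[ 0.44705646 -0.28140812  0.05076644]
203 red 244.92 dark -
205 red 244.65 dark -
207 red 244.66 dark -
209 red 244.63 dark -
211 red 244.62 dark -
213 red 244.66 dark -
215 red - dark 244.3
217 red - dark 244.3
219 red - dark 244.3
221 red - dark 244.42
223 red - dark 244.44
225 red - dark 244.43
227 red - dark 246.18
229 red - dark 246.32
231 red - dark 246.36
233 red - dark 245.11
```

Request:
{"method": "jog_arm", "body": {
  "increments": [
    {"tx": -0.2, "ty": 0, "tz": 0, "wx": 0, "wy": 0, "wz": 0, "gripper": 0.3},
    {"tx": -0.2, "ty": 0, "tz": 0, "wx": 0, "wy": 0, "wz": 0, "gripper": 0.3},
    {"tx": -0.2, "ty": 0, "tz": 0, "wx": 0, "wy": 0, "wz": 0, "gripper": 0.3},
    {"tx": -0.2, "ty": 0, "tz": 0, "wx": 0, "wy": 0, "wz": 0, "gripper": 0.3},
    {"tx": -0.2, "ty": 0, "tz": 0, "wx": 0, "wy": 0, "wz": 0, "gripper": 0.3}
  ]
}}

```text
time: 9.27
position: [0.4471, -0.2815, 0.0508]
tool_rot: [-3.112, 0.425, -0.002]
ft_force: [4.0, 2.3, 0.4]
grip_width: 0.38
grip_force: 25.0
```

Run:
```python
from fit import *
for k in range(4): im=vision.get_image("wrist")
I=im["color"].astype(float);r=np.arange(236,252)
f=lambda w:round((r*w).sum()/w.sum(),2)
print([f(np.clip(I[236:252,c,2]-I[236:252,c,1]-30,0,None)) for c in (207,209,211)],[f(np.clip(120-I[236:252,c].max(1),0,None)) for c in (217,219,221)])
s=ctrl.get_state();print(s["position"],s["grip_force"],s["grip_width"])
print(ctrl.close_job())
```

```text
[np.float64(244.92), np.float64(244.84), np.float64(244.81)] [np.float64(244.47), np.float64(244.61), np.float64(244.64)]
[ 0.44705958 -0.28145601  0.05078702] 25.02080665610265 0.37810120653691737
the job is handed in; nothing more can be done
None
```

Job handed in: I pressed green, then white with the arm still home, and left blue alone. The arm is held with the lock button squeezed and its pointer on the red marker, about 0.2 mm off by the last wrist image; no verdict came back.

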